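Guard the gas port and hold its label pressed home

TASK

Take this gas port out of service: slide the orange guard sleeve fully down onto the brass spigot of the aluminium manifold and let go of it. Then take the red label holder out of the wooden rack and push it straight down behind the blue lip of the steel shelf, against the spring in the slot, until its shoulders sit on the two end posts. Do not let go: finish while still holding the red holder pressed fully home, and leave the blue holder, the bottle and the screwdriver where they are.

Things in the scene. Friction and masses are not known exactly. Their poses are not given: they have to be found in the camera images.
- sleeve: loose orange plastic tube, the guard sleeve, open at both ends, standing upright on the bench: outer diameter 32, bore 23, height 50 mm, about 90 g. Origin at the centre of its underside, z up along the bore.
- manifold: fixed aluminium block 120 x 100 x 40 mm (x, y, z), in the middle of its top a steel collar (36 mm diameter, 6 high) with an upright brass spigot: 20 mm diameter, 40 mm tall above the collar (top at z 86 mm), last 7 mm tapering to 13 mm. Origin under the spigot's axis at bench level. Two small gauges on its -x face.
- spigot_seat (a point): point on the spigot's axis at the top of the collar, 46 mm above the bench: where the centre of the sleeve's underside comes to rest when it is fully on.
- red_holder: loose red T-shaped label holder upright in one place of the rack, about 60 g. Stem 6 x 60 x 40 mm (x, y, z), white label on its -x face; shoulder bar 6 x 96 x 8 mm (z 40 to 48); grip tab on top 12 x 30 x 36 mm (z 48 to 84), pinched across its 12 mm thickness (x). Origin at the centre of the stem's underside, z up.
- blue_holder: the same holder in blue, in the other place of the rack (places 100 mm apart along the rack's y; which is which varies). Stays in the rack.
- rack: fixed wooden rack 50 x 210 x 30 mm (x, y, z), origin at the centre of its underside. Two slots open upward at y = +50 and -50 mm, 8 mm wide in x, 68 mm long in y, their floor 6 mm above the bench.
- ledge: fixed steel shelf, blue lip on its front (-x) edge; slot behind the lip open upward, along y, centred over the origin (bench level): 9 mm wide in x, 70 mm long between aluminium end posts (y +-35 to +-51, tops at z 70 mm). Slot walls flare at z 56 to 66 mm to a mouth about 20 mm wide. Shelf board behind: x 16 to 102, 180 mm wide, top at z 54 mm, small fittings on it. Holder fits either way round.
- slot_home (a point): point in the middle of the slot, 30 mm above the bench, axes as the ledge: where the centre of the holder's underside is when the holder is pressed fully home, its shoulders on the end posts (the underside of the shoulder bar then 70 mm above the bench).
- plunger (a joint): travel (m) of the yellow spring plunger in the bottom of the slot: 0 at rest, its top 40 mm above the bench; grows as it is pressed down; 0.010 with a holder fully home. It pushes up with 3.5 N at the start and 10.5 N when home, so a holder that is let go rises again by 10 mm.
- bottle: bystander: amber bottle, 48 mm diameter, 110 mm tall, standing on the bench; origin at the centre of its underside.
- screwdriver: bystander: screwdriver lying on the bench, along its x axis, handle towards its -x; origin under it at bench level.
Mind the look-alikes: they are no part of the job. What is meant by the red_holder is not pink or turquoise, and is the larger of those in its own colour.

How it is judged:
By the outcome, as a careful person would: the job done as asked, in the order asked, and still so for the second after the job is handed in, while the arm keeps its last pose, push and grip.
It also fails if it takes over 58 s, if anything falls off the work surface, if the arm or the gripper's body presses on something with over 40 N, if the wrist force passes 120 N, or if a joint passes its speed limit or range.

ROBOT

A 6-joint arm with a two-finger parallel gripper is mounted at the origin on the work surface. World frame = base frame: x ahead of the robot, y to its left, z up, the work surface at z = 0. Lengths are in m, angles in rad, forces in N, time in s.
With the tool pointing down it reaches from about 0.375 to 0.925 m from the base axis. Payload 5.7 kg.
Tool frame: the origin (TCP) lies midway between the tips of the shut fingers; the grasp point (between the pads) lies 19 mm behind it; z points along the fingers, y is the line along which they close (so a half turn about z gives the same grasp; the last joint's range is limited). The gripper opens to 88 mm and grips with 3 to 60 N. Pads are 20 mm wide; open, the fingers measure 115 mm over their backs; the gripper's body (75 mm by 178 mm) begins 61 mm behind the grasp point.
Start: joints at [-1.263, 0.359, 1.51, -0, 1.272, -0.115], TCP at [0.246, -0.547, 0.223] pointing down, gripper open.
Joint ranges: [-2.97, 2.97], [-1.01, 2.36], [0.21, 2.38], [-0.96, 4.11], [0.2, 2.71], [-2.98, 2.98]. Speed limits (rad/s): [2.39, 2.39, 3.14, 3.14, 3.14, 3.14].

INTERFACE

Orientations are given as a unit quaternion [x, y, z, w].
In Python, from bench import move_ptp, servo_line, goto_joints, move_gripper, sleep, inverse_kinematics, capture, PlanningError, close_job, spot_in, silhouettes, current_clock, current_joint_pos, current_qvel, current_joint_torque, current_position, current_orientation, current_force, current_torque, current_finger_gap, current_grip_force gives the robot as it stands. Calls block until the motion is done:
- move_ptp(position, orientation): joint-space move of the TCP to a pose.
- servo_line(position, orientation=None, rate=0.15, contact_N=None): straight line of the TCP; orientation=None keeps the orientation; rate is the mean speed in m/s. With contact_N (N) it stops when the force on the tool has changed by that much, and returns True; else False.
- goto_joints(angles): joint-space move.
- move_gripper(opening): finger opening in m; the grip force is fixed at half the most; returns when the fingers have stopped.
- sleep(seconds).
- inverse_kinematics(position, orientation): joint angles nearest the present ones, or None.
- capture(name): name is "scene" or "top" or "wrist"; returns a dict with "image" (480x640x3 uint8, blue, green, red), "range_z" (480x640 float32, m along the optical axis (not along the pixel's ray), 0 where there is no reading), "intrinsics" (3x3 intrinsics, pixels), "R" (3x3) and "t" (3): a world point X has camera coordinates R X + t. Camera axes: x right, y down, z forward; pixel columns grow to the right and rows downward; lengths in m; the calibration is good to about 2 mm. The wrist camera is an equidistant fisheye: a pixel r from the principal point sees the ray r / f radians off the axis. A picture is of the moment at which its call begins.
A pose or a line that the arm cannot do raises PlanningError and nothing moves.
- close_job(): hands the job in; it is judged then, once.
Trained networks look in the newest picture that a camera, given by its name, has taken for a name from the list of things; names that differ only in an ending like _2 or _b are one class to them, and where a whole thing is asked for, a point or a joint stands for the part that bears it (a point fixed in the world has none). Each returns a list of dicts, best first, with "conf" (0 to 1); they miss things now and then, are a little off and sometimes report something else, mostly with a low value. They report only what shows in the picture. A call takes as long as a camera call. They do not tell look-alikes from the thing itself.
- spot_in(camera, query): "xy" ([column, row] in pixels, amid what is visible of it).
- silhouettes(camera, query): "region" (480x640 bool, what is visible of it) and "xy" ([column, row] in pixels, amid what is visible of it).
Readings, each from a call of its own:
- current_clock(): time.
- current_joint_pos(): joint angles.
- current_qvel(): joint speeds.
- current_joint_torque(): joint torques, N m.
- current_position(): TCP position.
- current_orientation(): TCP orientation.
- current_force(): force on the tool from outside, world axes, zero at the start.
- current_torque(): the same for the moment, N m.
- current_finger_gap(): finger opening in m.
- current_grip_force(): force on a finger pad.
Only numpy, scipy, OpenCV 4.12 (cv2) and the standard library are available. Lean on these libraries where they do the work, as an engineer would, in place of code of your own. Each camera call takes 0.05 s, during which the arm holds its last target. There are 200 camera calls.

## Working session

There is one attempt and no reset: what is moved stays moved. The work goes in short steps, each a Python script; the robot and the scene stay as the last script left them, time stands still between calls to the robot, and variables do not carry over. Pictures are saved under pics/ and viewed, at most 10 in all, crops included, and the job is handed in when it is done.

```bash
mkdir -p pics; cat > h.py <<'E'
import numpy as np, cv2
from bench import *
def cloud(c):
    K=c["intrinsics"];z=c["range_z"];v,u=np.mgrid[:480,:640]
    P=np.stack([(u-K[0,2])/K[0,0]*z,(v-K[1,2])/K[1,1]*z,z],-1)
    W=(P-c["t"])@c["R"]; W[z==0]=np.nan
    return W
E
python3 - <<'E'
from h import *
ims=[]
for n in ("scene","top"):
    c=capture(n); np.savez(n,**c); cv2.imwrite(f"pics/{n}.png",c["image"]); W=cloud(c)
    print(n,(-c["R"].T@c["t"]).round(3),c["intrinsics"][0,0])
    for q in ["sleeve","manifold","red_holder","blue_holder","rack","ledge","plunger","bottle","screwdriver"]:
        for d in silhouettes(n,q)[:5]:
            m=d["region"]; p=W[m]; p=p[~np.isnan(p[:,0])]
            if len(p): print(q,round(d["conf"],2),np.round(d["xy"]),m.sum(),np.median(p,0).round(3),np.percentile(p,2,axis=0).round(3),np.percentile(p,98,axis=0).round(3),np.median(c["image"][m],0))
print(current_clock(),current_orientation())
E
```

```text
scene [ 0.893 -0.498  0.911] 510.1942996264957
sleeve 0.73 [286. 248.] 331 [ 0.437 -0.016  0.036] [ 0.419 -0.027  0.002] [0.449 0.002 0.053] [  0.  55. 126.]
sleeve 0.53 [394. 195.] 2323 [0.538 0.254 0.04 ] [0.463 0.216 0.004] [0.594 0.318 0.079] [139. 166. 177.]
manifold 0.61 [392. 193.] 2362 [0.538 0.253 0.04 ] [0.464 0.216 0.003] [0.594 0.318 0.079] [133.5 160.5 173. ]
red_holder 0.79 [185. 365.] 633 [ 0.481 -0.34   0.056] [ 0.47  -0.381  0.03 ] [ 0.486 -0.295  0.093] [  0.   5. 103.]
red_holder 0.78 [170. 317.] 309 [ 0.369 -0.283  0.033] [ 0.358 -0.307  0.003] [ 0.376 -0.256  0.06 ] [ 2.  7. 88.]
red_holder 0.69 [120. 361.] 269 [ 0.368 -0.407  0.036] [ 0.341 -0.422  0.003] [ 0.388 -0.389  0.062] [66. 78.  0.]
red_holder 0.64 [209. 448.] 725 [ 0.615 -0.412  0.049] [ 0.577 -0.434  0.003] [ 0.649 -0.387  0.087] [ 81.  77. 148.]
blue_holder 0.62 [215. 318.] 525 [ 0.467 -0.242  0.057] [ 0.446 -0.279  0.028] [ 0.471 -0.199  0.093] [83. 47. 14.]
rack 0.77 [203. 359.] 2611 [ 0.484 -0.299  0.03 ] [ 0.442 -0.392  0.002] [ 0.508 -0.188  0.034] [ 27.  67. 116.]
ledge 0.67 [364. 309.] 5784 [ 
[... 1776 characters left out ...]
0.37   0.045] [ 0.482 -0.3    0.093] [ 46.  53. 174.]
plunger 0.41 [335. 210.] 3 [ 0.607 -0.015  0.039] [ 0.606 -0.018  0.038] [ 0.607 -0.013  0.043] [ 50. 123. 151.]
bottle 0.95 [443. 188.] 452 [ 0.655 -0.276  0.074] [ 0.64  -0.301  0.006] [ 0.681 -0.262  0.112] [ 78. 102. 151.]
screwdriver 0.67 [160. 288.] 555 [0.413 0.409 0.021] [ 0.359  0.39  -0.001] [0.541 0.438 0.028] [ 48.  56. 157.]
screwdriver 0.59 [440. 270.] 1459 [ 0.466 -0.28   0.029] [ 0.434 -0.387  0.002] [ 0.501 -0.184  0.034] [ 63. 102. 155.]
screwdriver 0.33 [340. 195.] 3861 [ 0.639 -0.032  0.053] [ 0.579 -0.118  0.011] [0.703 0.053 0.07 ] [124. 136. 151.]
1.0 [ 9.77744539e-01  2.09798986e-01  1.46813569e-05 -3.63188428e-05]
```

View pics/scene.png

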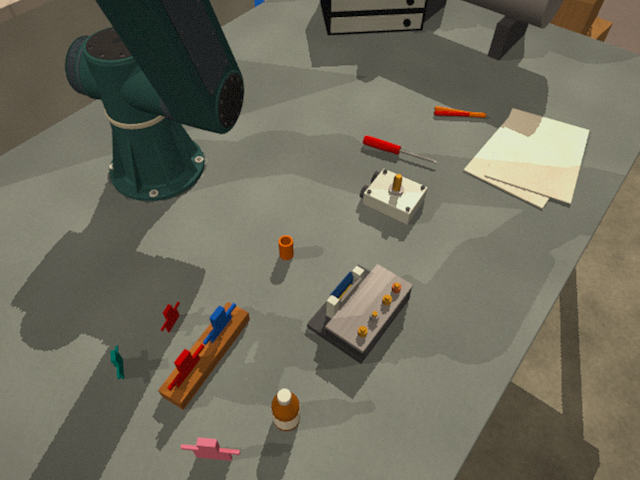

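View pics/top.png

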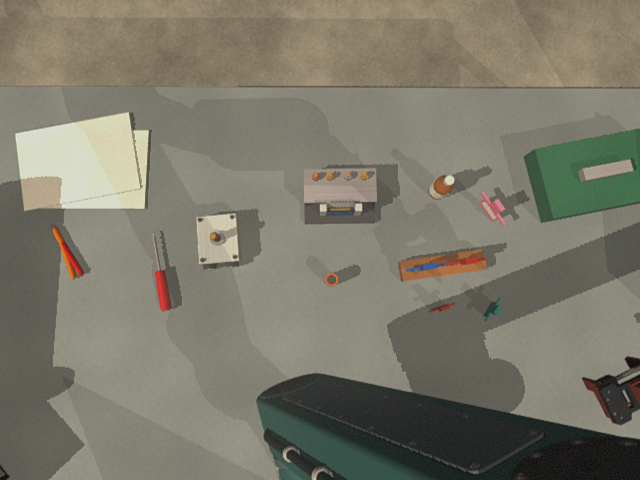

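The red candidates in the scene image are the tall red one in the rack (185,365), a small red one on the bench (170,317), a pink one (209,448) and a turquoise one (118,361). I choose the one in the rack. The orange tube is at (286,248). The ledge is at (364,309) and the manifold at (392,193), both with yaw near 0.

```bash
cat > fit.py <<'E'
from h import *
def rect(p):
    (c,s,a)=cv2.minAreaRect((p[:,:2]*1000).astype(np.float32)); return np.round(c,1),np.round(s,1),round(a,1)
for n in ("scene","top"):
    c=dict(np.load(n+".npz")); W=cloud(c); H=cv2.cvtColor(c["image"],cv2.COLOR_BGR2HSV)
    P=W.reshape(-1,3); F=H.reshape(-1,3).astype(int); ok=~np.isnan(P[:,0]); P=P[ok];F=F[ok]
    def box(x0,x1,y0,y1,z0,z1,m=True): return P[(P[:,0]>x0)&(P[:,0]<x1)&(P[:,1]>y0)&(P[:,1]<y1)&(P[:,2]>z0)&(P[:,2]<z1)&m]
    print(n)
    p=box(.40,.47,-.05,.03,.042,.06); print("sleeve top",rect(p),cv2.minEnclosingCircle((p[:,:2]*1000).astype(np.float32)),len(p))
    p=box(.40,.47,-.05,.03,.01,.06); A=np.c_[2*p[:,:2],np.ones(len(p))]; 
    p=box(.45,.61,.19,.34,.035,.044); print("manif top",rect(p))
    p=box(.45,.61,.19,.34,.06,.1); print("spigot",rect(p),p.max(0),p.mean(0),len(p))
    p=box(.40,.55,-.42,-.15,.026,.034); print("rack",rect(p),np.median(p[:,2]))
    red=(F[:,0]<8)|(F[:,0]>172)
    p=box(.43,.51,-.42,-.28,.083,.1); print("tabtop",rect(p),np.median(p,0),len(p))
    p=box(.43,.51,-.42,-.28,.05,.058); print("shoulder",rect(p),len(p))
    p=box(.43,.51,-.28,-.17,.083,.1); print("bluetab",rect(p),np.median(p,0),len(p))
    p=box(.56,.74,-.14,.08,.050,.058); print("board",rect(p))
    p=box(.56,.635,-.14,.08,.0675,.076)
    for s,nm in((p[:,1]<-.03,"post-"),(p[:,1]>-.03,"post+")):
        q=p[s]; print(nm,len(q),rect(q) if len(q)>3 else q, np.median(q,0).round(4))
E
python3 fit.py; python3 - <<'E'
import cv2,numpy as np
a=cv2.imread("pics/scene.png");b=cv2.imread("pics/top.png")
cs=[a[280:430,110:260],a[250:370,300:420],b[225:325,390:520],b[155:235,295:385]]
cv2.imwrite("pics/crop.png",np.vstack([np.hstack([cv2.resize(x,(390,295),interpolation=cv2.INTER_CUBIC) for x in cs[:2]]),np.hstack([cv2.resize(x,(390,295),interpolation=cv2.INTER_CUBIC) for x in cs[2:]])]))
E
```

```text
scene
sleeve top (array([433.3, -11. ]), array([31.1, 31.6]), 14.5) ((431.52581787109375, -12.545888900756836), 18.792165756225586) 128
manif top (array([526.8, 270.1]), array([132.4, 106.5]), 5.9)
spigot (array([534.9, 266.4]), array([18.8, 17.3]), 38.3) [0.54294139 0.27900008 0.08909018] [0.53488687 0.26532127 0.07702088] 99
rack (array([ 469.9, -288. ]), array([ 52.7, 210.9]), 8.5) 0.030938322502124537
tabtop (array([ 477.7, -337.4]), array([13.5, 30.8]), 11.0) [ 0.47900101 -0.33838302  0.0904335 ] 154
shoulder (array([ 477.4, -332.4]), array([ 12. , 105.3]), 5.4) 183
bluetab (array([ 462.8, -239.1]), array([14.3, 30.7]), 9.7) [ 0.46472283 -0.2394502   0.09041778] 133
board (array([653.1, -31.7]), array([110.7, 182.2]), 0.8)
post- 104 (array([607.9, -57.1]), array([27.3, 54.9]), 3.5) [ 0.6062 -0.0724  0.0701]
post+ 83 (array([605.3,  -3.5]), array([28.4, 44.4]), 7.3) [0.6052 0.0079 0.0708]
top
sleeve top (array([430.5,  -9.9]), array([29.1, 29. ]), 90.0) ((431.32391357421875, -10.59050464630127), 15.72955322265625) 68
manif top (array([525.9, 269.6]), array([132.8, 100.3]), 5.1)
spigot (array([531.4, 269.3]), array([18. , 17.8]), 8.4) [0.54052992 0.27922559 0.08896378] [0.53076778 0.26836448 0.07966296] 70
rack (array([ 468.5, -288. ]), array([ 49.8, 211.1]), 8.3) 0.029644904830465148
tabtop (array([ 475.7, -336.9]), array([11.7, 30.2]), 8.0) [ 0.47556295 -0.33655767  0.08992202] 68
shoulder (array([ 475.5, -331.3]), array([  9.8, 103.8]), 6.8) 67
bluetab (array([ 461.2, -238. ]), array([11.9, 30.4]), 7.9) [ 0.46017342 -0.237582    0.08907599] 71
board (array([651.1, -32.3]), array([111.6, 178.8]), 0.9)
post- 47 (array([604.9, -59. ]), array([27.4, 46.2]), 0.0) [ 0.6062 -0.0746  0.0693]
post+ 56 (array([603.6,  -5.6]), array([24.7, 46. ]), 0.3) [0.6034 0.0077 0.0696]
```

View pics/crop.png

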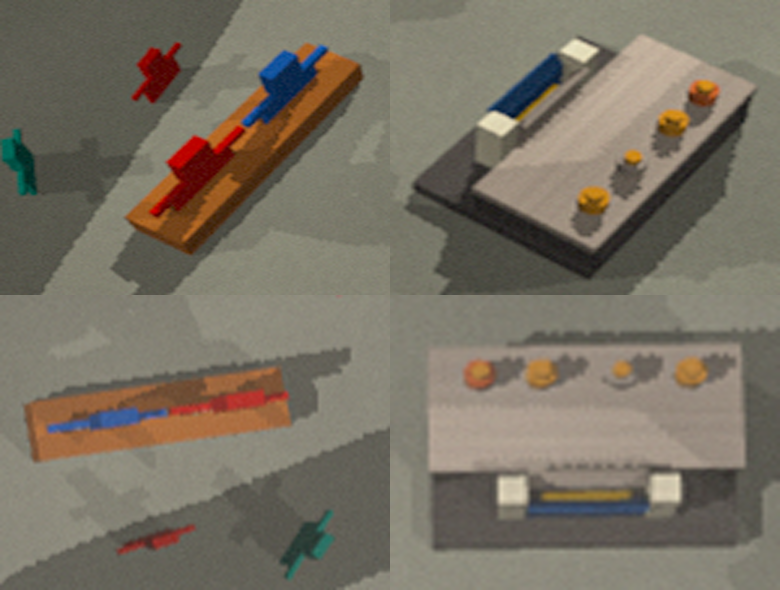

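The crop shows the full-size red holder at the lower-left place in the rack (crop 195,160), with the small red and turquoise ones lying off the rack. I'm going with that choice and doing the sleeve first.

```bash
cat >> h.py <<'E'
from scipy.spatial.transform import Rotation as Ro
def quat(deg):
    a=np.radians(deg); y=np.array([np.cos(a),np.sin(a),0]); z=np.array([0,0,-1.]); return Ro.from_matrix(np.c_[np.cross(y,z),y,z]).as_quat()
def best(p,deg):
    o=[]
    for d in (deg,deg+180):
        q=inverse_kinematics(p,quat(d))
        if q is not None: o.append((abs(q[5]),d))
    return quat(min(o)[1])
def st(s=""): print(s,round(current_clock(),2),np.round(current_position(),4),np.round(current_force(),1),"gap",round(current_finger_gap(),4),"grip",round(current_grip_force(),1),"q6",round(current_joint_pos()[5],2))
E
python3 - <<'E'
from h import *
S=[.432,-.0105]; q=best([*S,.12],0)
move_gripper(.06)
move_ptp([*S,.12],q); st("above")
servo_line([*S,.015]); st("down"); move_gripper(.0); st("grip")
servo_line([*S,.13]); st("lift")
M=[.533,.2675]; q=best([*M,.13],0)
move_ptp([*M,.13],q); st("over spigot")
c=capture("scene"); cv2.imwrite("pics/s2.png",cv2.resize(c["image"][100:260,330:470],(560,640))[:600]); np.savez("s2",**c)
c=capture("top"); np.savez("t2",**c)
E
```

```text
above 3.7 [ 0.4327 -0.0112  0.1202] [ 0.1 -0.  -0.1] gap 0.0599 grip 0.0 q6 -0.18
down 4.55 [ 0.4324 -0.0108  0.0153] [ 0.5 -1.2 -0.5] gap 0.0606 grip 0.0 q6 -0.18
grip 5.11 [ 0.4324 -0.0105  0.0154] [-0.5 -0.2  6.5] gap 0.0313 grip 30.0 q6 -0.18
lift 6.03 [ 0.4313 -0.0104  0.1294] [-0.1  0.6 -0.2] gap 0.0315 grip 30.0 q6 -0.18
over spigot 7.16 [0.5324 0.2662 0.1294] [ 0.  -0.5 -0.2] gap 0.0314 grip 30.0 q6 0.35
```

View pics/s2.png

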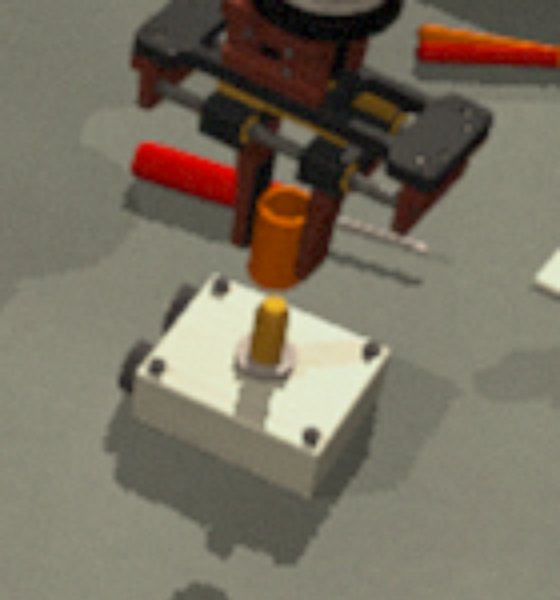

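The sleeve is held upright at crop (278,240) above the spigot at (270,330). I'll fit both axes in the same camera to get the offset.

```bash
python3 - <<'E'
from h import *
from scipy.optimize import least_squares
def fit(p,r,g): return least_squares(lambda c:np.hypot(p[:,0]-c[0],p[:,1]-c[1])-r,g,loss="soft_l1",f_scale=.001)
for n in("s2",):
    c=dict(np.load(n+".npz"));W=cloud(c);h=cv2.cvtColor(c["image"],cv2.COLOR_BGR2HSV)
    P=W.reshape(-1,3);F=h.reshape(-1,3); near=np.hypot(P[:,0]-.533,P[:,1]-.268)<.03
    a=P[near&(P[:,2]>.118)&(P[:,2]<.155)&(F[:,1]>150)&(F[:,0]>6)&(F[:,0]<20)]
    b=P[near&(P[:,2]>.05)&(P[:,2]<.078)&(F[:,1]>90)]
    for p,r in((a,.016),(b,.010)):
        f=fit(p,r,[.533,.268]); print(len(p),f.x.round(4),np.sqrt(np.mean(f.fun**2)),p[:,2].min(),p[:,2].max())
for n in("scene","top"):
    c=dict(np.load(n+".npz"));P=cloud(c).reshape(-1,3)
    p=P[(np.hypot(P[:,0]-.533,P[:,1]-.268)<.015)&(P[:,2]>.055)&(P[:,2]<.078)]; f=fit(p,.01,[.533,.268]); print(n,len(p),f.x.round(4))
    p=P[(np.hypot(P[:,0]-.533,P[:,1]-.268)<.015)&(P[:,2]>.083)]; print("tip",len(p),p.mean(0).round(4))
E
```

```text
204 [0.5325 0.266 ] 0.0035885924743965752 0.11839723772460331 0.15499129825300684
68 [0.5322 0.2708] 0.0012769407847839733 0.05016359567236885 0.07799311065901929
scene 61 [0.5325 0.2705]
tip 31 [0.5333 0.2679 0.086 ]
top 21 [0.5322 0.2712]
tip 30 [0.5316 0.2698 0.0854]
```

```bash
python3 - <<'E'
from h import *
M=[.5325,.2700]
servo_line([*M,.11],rate=.1); st("pre")
hit=servo_line([*M,.075],rate=.05,contact_N=8); st(f"enter {hit}")
if not hit:
    hit=servo_line([*M,.055],rate=.03,contact_N=12); st(f"down {hit}")
E
```

```text
pre 7.61 [0.532  0.2691 0.1095] [-0.1 -0.4 -0.6] gap 0.0316 grip 30.0 q6 0.35
enter False 8.46 [0.5324 0.27   0.075 ] [ 0.2 -0.6 -0.4] gap 0.0317 grip 30.0 q6 0.35
down True 8.97 [0.5326 0.27   0.061 ] [-1.1 -0.1  4.6] gap 0.0316 grip 30.0 q6 0.35
```

```bash
python3 - <<'E'
from h import *
M=[.5325,.2700]
move_gripper(.07); st("released"); servo_line([*M,.17],rate=.2)
H=[.4767,-.3372]; q=best([*H,.16],8.4)
move_gripper(.045)
move_ptp([*H,.16],q); st("over holder")
c=capture("scene"); np.savez("s3",**c); cv2.imwrite("pics/s3.png",cv2.resize(c["image"][100:460,120:480],(600,600)))
W=cloud(c); P=W.reshape(-1,3); p=P[np.hypot(P[:,0]-.533,P[:,1]-.27)<.017]; print("sleeve top z",np.nanpercentile(p[:,2],[50,90,98]))
E
```

```text
released 9.72 [0.5321 0.2699 0.0607] [0.3 0.5 0.2] gap 0.0701 grip 0.0 q6 0.35
over holder 13.2 [ 0.4772 -0.3364  0.16  ] [-0.7  0.   0.6] gap 0.0446 grip 0.0 q6 -0.88
sleeve top z [0.08184282 0.09669336 0.09881454]
```

View pics/s3.png

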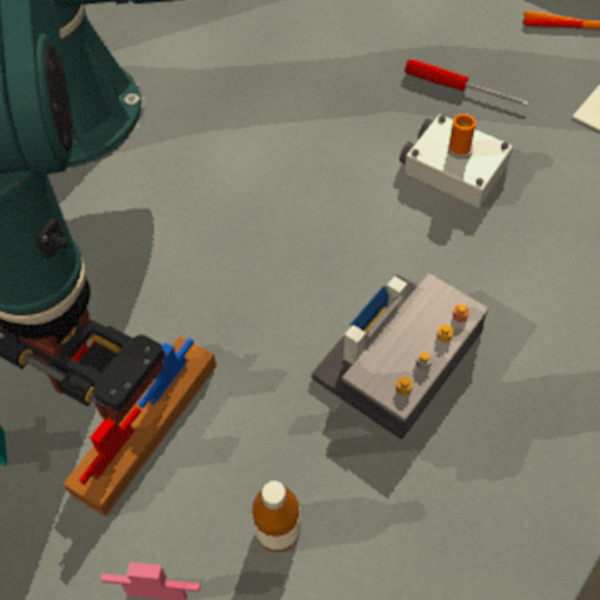

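The sleeve is fully seated on the spigot (462,132), with its top at about 96 to 98 mm. The gripper is above the red holder at (115,430), so I'll grasp it now.

```bash
python3 - <<'E'
from h import *
H=[.4767,-.3372]
hit=servo_line([*H,.0575],rate=.1,contact_N=10); st(f"down {hit}")
if not hit:
    move_gripper(0); st("grip")
    p=current_position(); servo_line([p[0],p[1],.17],rate=.12); st("lift")
    L=[.6055,-.0325]; q=best([*L,.17],1)
    move_ptp([*L,.17],q); st("over ledge")
    c=capture("scene"); np.savez("s4",**c); a=cv2.resize(c["image"][200:380,270:450],(600,600)); 
    c=capture("top"); np.savez("t4",**c)
    cv2.imwrite("pics/s4.png",a)
E
```

```text
down False 14.43 [ 0.4771 -0.3376  0.0581] [-0.  -0.8  0. ] gap 0.0451 grip 0.0 q6 -0.88
grip 15.03 [ 0.4767 -0.3373  0.0576] [-0.4  0.1  1.6] gap 0.0117 grip 30.0 q6 -0.88
lift 16.12 [ 0.4762 -0.3368  0.1692] [ 0.3  0.7 -1.4] gap 0.0116 grip 30.0 q6 -0.88
over ledge 17.38 [ 0.6053 -0.0334  0.1697] [-0.5  0.1 -0.9] gap 0.0119 grip 30.0 q6 -0.19
```

View pics/s4.png

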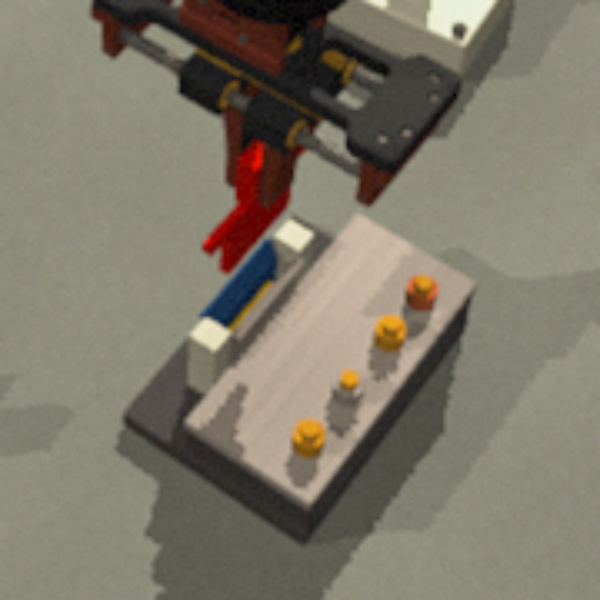

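The holder is held upright at (245,210) above the slot, with the posts at (293,237) and (208,335). I'll measure the holder against the posts.

```bash
python3 - <<'E'
from h import *
for n in("s4","scene","top"):
    c=dict(np.load(n+".npz"));P=cloud(c).reshape(-1,3);F=cv2.cvtColor(c["image"],cv2.COLOR_BGR2HSV).reshape(-1,3).astype(int)
    if n=="s4":
        red=((F[:,0]<5)|(F[:,0]>175))&(F[:,1]>200)&(F[:,2]>110)&(np.abs(P[:,0]-.605)<.03)&(np.abs(P[:,1]+.03)<.07)
        for z0,z1 in((.118,.158),(.158,.166),(.167,.2)):
            p=P[red&(P[:,2]>z0)&(P[:,2]<z1)]
            if len(p)>3: print("red",z0,len(p),np.percentile(p,[3,97],axis=0)[:,:2].round(4),np.polyfit(p[:,1],p[:,0],1).round(3))
    post=(P[:,2]>.0665)&(P[:,2]<.074)&(F[:,1]<60)&(F[:,2]>150)&(np.abs(P[:,0]-.605)<.025)
    for s in(-1,1):
        p=P[post&(s*(P[:,1]+.032)>.03)&(s*(P[:,1]+.032)<.056)]
        if len(p)>3: print(n,"post",s,len(p),np.percentile(p,[3,97],axis=0)[:,:2].round(4),p.mean(0).round(4))
    blue=(F[:,0]>95)&(F[:,0]<130)&(F[:,1]>100)&(np.abs(P[:,0]-.605)<.03)&(np.abs(P[:,1]+.03)<.07)
    p=P[blue]; print(n,"blue",len(p),np.percentile(p,[3,97],axis=0).round(4))
E
```

```text
red 0.118 18 [[ 0.6049 -0.0643]
 [ 0.6085 -0.0618]] [0.389 0.632]
red 0.158 31 [[ 0.6053 -0.0822]
 [ 0.6088 -0.0451]] [0.013 0.608]
red 0.167 83 [[ 0.6015 -0.0716]
 [ 0.6112 -0.0454]] [0.007 0.607]
s4 post -1 74 [[ 0.5992 -0.0837]
 [ 0.6159 -0.068 ]] [ 0.6077 -0.0764  0.0709]
s4 post 1 67 [[0.597  0.0018]
 [0.6145 0.0184]] [0.606  0.0097 0.071 ]
s4 blue 232 [[ 0.5945 -0.0661  0.0402]
 [ 0.6245 -0.0012  0.3471]]
scene post -1 73 [[ 0.5992 -0.0833]
 [ 0.6163 -0.0679]] [ 0.6076 -0.0759  0.0706]
scene post 1 67 [[0.5968 0.0028]
 [0.6143 0.0179]] [0.606  0.0101 0.071 ]
scene blue 215 [[ 5.948e-01 -5.990e-02  3.970e-02]
 [ 6.021e-01 -3.000e-04  6.850e-02]]
top post -1 45 [[ 0.5982 -0.0821]
 [ 0.6136 -0.0674]] [ 0.6059 -0.0751  0.0695]
top post 1 52 [[0.5954 0.0028]
 [0.6133 0.0173]] [0.6043 0.0104 0.0698]
top blue 42 [[ 0.5914 -0.0605  0.0614]
 [ 0.595  -0.0027  0.0679]]
```

```bash
python3 - <<'E'
from h import *
L=[.6057,-.0325]; q=best([*L,.17],1.1)
servo_line([*L,.122],q,rate=.08); st("pre")
hit=servo_line([*L,.096],rate=.03,contact_N=8); st(f"mouth {hit}")
if not hit:
    hit=servo_line([*L,.079],rate=.02,contact_N=25); st(f"press {hit}")
    c=capture("scene"); np.savez("s5",**c); cv2.imwrite("pics/s5.png",cv2.resize(c["image"][220:360,290:430],(600,600)))
E
```

```text
pre 18.23 [ 0.6059 -0.0325  0.1221] [ 0.5  0.2 -1.3] gap 0.012 grip 30.0 q6 -0.19
mouth False 19.24 [ 0.6059 -0.0325  0.0961] [-1.  -0.8 -1.4] gap 0.0118 grip 30.0 q6 -0.19
press True 19.99 [ 0.606  -0.0325  0.082 ] [-2.  -0.1  9.7] gap 0.0118 grip 30.0 q6 -0.19
```

```bash
python3 - <<'E'
from h import *
L=[.6057,-.0325]
for z in (.0815,.081,.0805,.080):
    hit=servo_line([*L,z],rate=.01,contact_N=20); sleep(.3); st(f"{z} {hit}")
    if current_force()[2]>20: break
c=capture("scene"); np.savez("s5",**c); cv2.imwrite("pics/s5.png",cv2.resize(c["image"][220:360,290:430],(600,600)))
P=cloud(c).reshape(-1,3);F=cv2.cvtColor(c["image"],cv2.COLOR_BGR2HSV).reshape(-1,3).astype(int)
p=P[((F[:,0]<5)|(F[:,0]>175))&(F[:,1]>200)&(np.abs(P[:,0]-.605)<.02)&(np.abs(P[:,1]+.033)<.055)]
print(len(p)); 
for s in(-1,1):
    k=p[s*(p[:,1]+.033)>.025]; print(s,len(k),np.percentile(k[:,2],[10,50,90]).round(4) if len(k) else "")
print(np.percentile(p[:,2],98))
E
```

```text
0.0815 False 20.59 [ 0.606  -0.0326  0.0824] [-1.6 -0.3  9.7] gap 0.012 grip 30.0 q6 -0.19
0.081 False 21.14 [ 0.6061 -0.0326  0.0819] [-2.2  1.   8.8] gap 0.012 grip 30.0 q6 -0.19
0.0805 False 21.69 [ 0.6061 -0.0326  0.0816] [-2.6  0.1 10.7] gap 0.0116 grip 30.0 q6 -0.19
0.08 False 22.24 [ 0.6061 -0.0326  0.0816] [-4.3  0.8 15.9] gap 0.0117 grip 30.0 q6 -0.19
197
-1 44 [0.0698 0.0782 0.0818]
1 0 
0.21027373347917006
```

View pics/s5.png

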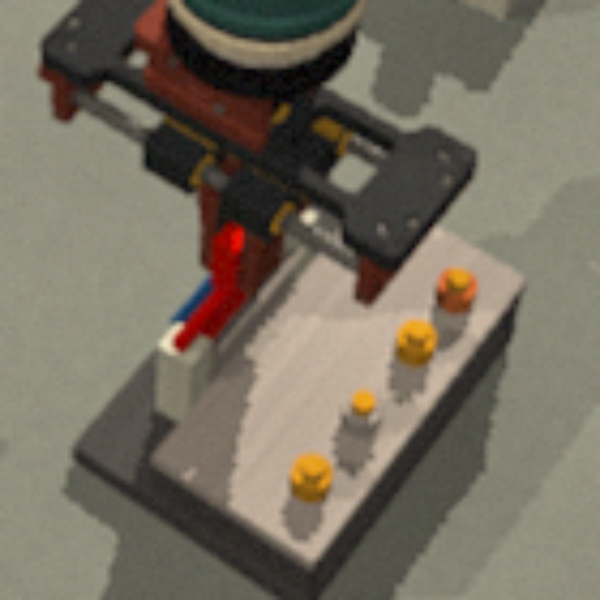

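The shoulder bar's near end rests on the post (180,345). The height stays at 81.6 mm while the force rises, so it has hit the hard stop. I'll add a little margin, check it holds, and hand in.

```bash
python3 - <<'E'
from h import *
servo_line([.6057,-.0325,.0796],rate=.01,contact_N=15); sleep(.3); st("hold"); sleep(.7); st("hold2")
print(close_job())
E
```

```text
hold 22.84 [ 0.6061 -0.0326  0.0816] [-4.3  0.1 18.8] gap 0.0121 grip 30.0 q6 -0.19
hold2 23.54 [ 0.6061 -0.0326  0.0816] [-4.2 -0.2 17.7] gap 0.0114 grip 30.0 q6 -0.19
the job is handed in; nothing more can be done
None
```

I put the orange sleeve fully on the spigot and let go of it, then handed the job in at about 23.5 s with the red holder still gripped and pressed home on the end posts at about 18 N; I never moved the blue holder, bottle or screwdriver.

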